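Turn the supply carousel to the red-lidded pot

TASK

Spin the round wooden supply tray by pushing one of the black pegs on its rim with the fingertips until the white pot with the red lid stands at the front, right in line with the yellow arrow on the stand. Either direction will do. Do not touch, lift or tip any of the pots, leave the things around the tray where they are, and leave the tray at rest.

Things in the scene. Friction and masses are not known exactly. Their poses are not given: they have to be found in the camera images.
- stand: fixed black foot under the turning tray. Origin: on the work surface, on the tray's turning axis. Its -x axis is the front: a black tongue 64 mm wide runs along it to 205 mm from the axis, 11 mm high, with a yellow arrow lying on it (to 14 mm high, 134 to 200 mm from the axis) that points at the axis. Its position and yaw vary; z is up.
- tray_center (a point): centre of the tray's top face, 37 mm above the work surface, on the vertical turning axis; its axes turn with the tray. The tray is a light wood disc 250 mm across, 15 mm thick, with a steel hub 32 mm across, 12 mm high. Four grey pocket rings (58 mm across, 6 mm high) are centred 64 mm from the axis on this point's +x, +y, -x and -y.
- rim_peg (a point): centre of the top of one of the four equal upright black pegs on the tray: 14 mm thick, 35 mm tall above the tray top (to 72 mm above the work surface), 117 mm from the turning axis. This one is at 45 degrees (anticlockwise) from tray_center's +x, the others at 135, 225 and 315, midway between the pockets.
- carousel (a joint): turning of the tray since the start, rad, 0 at the start, positive anticlockwise seen from above; turns freely both ways for more than a full turn. Friction of about 0.1 N m (1 N at a peg) stops it when it is no longer pushed.
- red_pot: the marked pot: white with a red lid, round, 48 mm across, 55 mm tall, loose in one of the tray's four pocket rings (which one varies). Origin: centre of its underside, on the tray top. Not to be touched by the robot.
- amber_pot: amber glass pot with a black lid, round, 48 mm across, 55 mm tall, loose in one of the tray's four pocket rings (which one varies). Origin: centre of its underside, on the tray top. Not to be touched by the robot.
- blue_pot: blue can, round, 48 mm across, 50 mm tall, loose in one of the tray's four pocket rings (which one varies). Origin: centre of its underside, on the tray top. Not to be touched by the robot.
- green_pot: grey pot with a green lid, round, 48 mm across, 50 mm tall, loose in one of the tray's four pocket rings (which one varies). Origin: centre of its underside, on the tray top. Not to be touched by the robot.
- carton: loose cardboard carton, 110 x 70 x 60 mm (its x, y, z), standing to the stand's +y side. Origin: centre of its underside. Leave alone.
- tape_roll: loose orange tape roll lying flat, 96 mm across, 48 mm high, to the stand's -y side. Origin: centre of its underside. Leave alone.
- stapler: loose red and black stapler, 140 mm long (its x), 36 mm wide, about 46 mm high, beyond the tray. Origin: centre of its underside. Leave alone.

How it is judged:
By the outcome, as a careful person would: the job done as asked, in the order asked, and still so for the second after the job is handed in, with the robot touching nothing.
It also fails if it takes over 48 s, if anything falls off the work surface, if the arm or the gripper's body presses on something with over 40 N, if the wrist force passes 120 N, or if a joint passes its speed limit or range.

ROBOT

A 6-joint arm with a two-finger parallel gripper is mounted at the origin on the work surface. World frame = base frame: x ahead of the robot, y to its left, z up, the work surface at z = 0. Lengths are in m, angles in rad, forces in N, time in s.
With the tool pointing down it reaches from about 0.35 to 0.975 m from the base axis. Payload 4.9 kg.
Tool frame: the origin (TCP) lies on the centre line of the jaws, within the pads' length; the fingertips stand 8 mm ahead of it and the grasp point (between the pads) lies 11 mm behind it; z points along the fingers, y is the line along which they close (so a half turn about z gives the same grasp; the last joint's range is limited). The gripper opens to 85 mm and grips with 20 to 120 N. Pads are 22 mm wide; open, the fingers measure 114 mm over their backs; the gripper's body (76 mm by 85 mm) begins 54 mm behind the grasp point. The pads swing forward as they close: fully open they stand 13 mm farther back than shut.
Start: joints at [1.15, 0.053, 1.613, -0, 1.476, -0.119], TCP at [0.186, 0.597, 0.239] pointing down, gripper open.
Joint ranges: [-3.01, 3.01], [-1.01, 2.22], [0.06, 2.58], [-1.02, 4.17], [0.09, 2.62], [-3.14, 3.14]. Speed limits (rad/s): [2.57, 2.57, 3.14, 3.14, 3.14, 3.14].

INTERFACE

Orientations are given as a rotation vector (axis times angle).
In Python, from station import ctrl gives the robot as it stands.
- The arm moves only by the tool jog_arm, called after ">>>" as name([rows], argument=value, ...), one row to a line, values as JSON. Schema: {"type":"object","properties":{"motion":{"type":"array","items":{"type":"array","items":{"type":"number"},"minItems":7,"maxItems":7},"minItems":1,"maxItems":20},"grip_n":{"type":"number"},"only":{"type":"string"},"quiet":{"type":"boolean"},"lines":{"type":"string"}},"required":["motion"],"additionalProperties":false}. motion is a list of rows, 1 to 20 of them, each of 7 numbers: the finger opening in m, then dx, dy, dz in a scale on which 1.0 is 0.6 m, then a rotation vector rx, ry, rz in shares of 180 degrees (1.0 is 180 degrees); each row is the pose to reach, as a shift and turn from the pose commanded when the call began, along the tool's axes at that moment; what a row does not reach only later rows make up. A row lasts 1/12 s, in which the tool goes at most 0.0417 m and 0.125 rad, less where a joint would pass 70% of its speed; a pose out of reach is approached as far as the arm can. The fingers move at their own pace and stop on an object; grip_n is the grip in N (left out, the last holds). Time passes only in rows, so rows that do not move let the fingers close. The tool returns the time, the measured TCP pose, the force, the opening and the grip force at its end. only (a regular expression) keeps the lines of the reply that match it, lines (a string "A,B") keeps lines A to B, and quiet returns only ok. Input that does not fit is refused with a message, and nothing moves.
- ctrl.get_obs(): the state, without advancing time (a new reading comes with each control period).
- ctrl.get_image(name): name is "scene" or "top" or "wrist"; returns the picture (480x640x3 uint8, red, green, blue); there is no depth.
- ctrl.camera_params(name): a dict with "fx", "fy", "cx", "cy" (pixels), "T" (4x4, takes a point from camera to world coordinates); the wrist camera has in their place "tool_from_camera" (4x4, takes a point from camera to tool coordinates, whose origin is the TCP and whose axes are the flange's). Camera axes: x right, y down, z forward; pixel columns grow to the right and rows downward; lengths in m; the calibration is good to about 2 mm. A picture is of the moment at which its call begins: read the wrist's pose just before it. camera_params takes no time and is no camera call.
- ctrl.finish_job(): hands the job in; it is judged then, once.
Trained networks look in the newest picture that a camera, given by its name, has taken for a name from the list of things; names that differ only in an ending like _2 or _b are one class to them, and where a whole thing is asked for, a point or a joint stands for the part that bears it (a point fixed in the world has none). Each returns a list of dicts, best first, with "p" (0 to 1); they miss things now and then, are a little off and sometimes report something else, mostly with a low value. They report only what shows in the picture. A call takes as long as a camera call.
- ctrl.find_in(camera, thing): "extent" ([left, top, right, bottom] in pixels, round what is visible of it).
- ctrl.cut_out(camera, thing): "mask" (480x640 bool, what is visible of it) and "extent" ([left, top, right, bottom] in pixels, round what is visible of it).
- ctrl.tip_of(camera, thing): "xy" ([column, row] in pixels: a listed point, or the origin of a listed thing).
The state is a dict: "t": time; "q": joint angles; "dq": joint speeds; "effort": joint torques, N m; "tool_pos": TCP position; "tool_rot": TCP orientation; "contact_force": force on the tool from outside, world axes, zero at the start; "wrist_torque": the same for the moment, N m; "opening": finger opening in m; "grip_force": force on a finger pad.
Only numpy, scipy, OpenCV 4.12 (cv2) and the standard library are available. Lean on these libraries where they do the work, as an engineer would, in place of code of your own. Each camera call takes 0.05 s, during which the arm holds its last target. There are 200 camera calls.

## Working session

There is one attempt and no reset: what is moved stays moved. The work goes in short steps, Python scripts to look and compute and a tool call to move; the robot and the scene stay as the last step left them, time stands still between calls to the robot, and variables do not carry over. Pictures are saved under pics/ and viewed, at most 10 in all, crops included, and the job is handed in when it is done.

```bash
mkdir -p pics
```

Create h.py:
```python
import numpy as np, cv2
from station import ctrl
def ray(cam,uv,z):
    p=ctrl.camera_params(cam); T=np.array(p["T"])
    d=T[:3,:3]@np.array([(uv[0]-p["cx"])/p["fx"],(uv[1]-p["cy"])/p["fy"],1]); o=T[:3,3]
    return o+d*(z-o[2])/d[2]
def snap(cam,name):
    im=ctrl.get_image(cam); cv2.imwrite("pics/"+name,im[:,:,::-1]); return im
```

Run:
```python
from h import *
snap("top","top0.png"); 
Z=dict(stand=0,tray_center=.037,rim_peg=.072,red_pot=.037,amber_pot=.037,blue_pot=.037,green_pot=.037,carton=0,tape_roll=0,stapler=0)
for n,z in Z.items():
    for r in ctrl.tip_of("top",n)[:4]: print(n,round(r["p"],2),np.round(r["xy"],1),ray("top",r["xy"],z).round(4))
snap("scene","scene0.png")
for n in ["stand","tray_center","rim_peg","red_pot"]:
    for r in ctrl.tip_of("scene",n)[:4]: print(n,round(r["p"],2),np.round(r["xy"],1),ray("scene",r["xy"],Z[n]).round(4))
o=ctrl.get_obs();print(o)
from scipy.spatial.transform import Rotation as R
print(R.from_rotvec(o["tool_rot"]).as_matrix().round(3))
```

```text
tray_center 0.7 [330.4 295.7] [0.5304 0.002  0.037 ]
rim_peg 0.83 [268.2 276.7] [0.5628 0.1182 0.072 ]
red_pot 0.89 [312.  267.5] [0.5832 0.0381 0.037 ]
red_pot 0.64 [358.8 275.8] [ 0.5693 -0.0513  0.037 ]
red_pot 0.34 [297.2 310.6] [0.5009 0.0643 0.037 ]
amber_pot 0.55 [301.  310.3] [0.5017 0.0571 0.037 ]
amber_pot 0.28 [315.3 266.3] [0.5856 0.0318 0.037 ]
blue_pot 0.72 [347.5 328.2] [ 0.4702 -0.0314  0.037 ]
green_pot 0.84 [360.2 276.9] [ 0.5673 -0.054   0.037 ]
carton 0.84 [193.4 247.5] [0.6194 0.2747 0.    ]
tape_roll 0.6 [460.8 330.9] [ 0.4679 -0.254   0.    ]
tape_roll 0.57 [360.5 279. ] [ 0.5644 -0.0575  0.    ]
stapler 0.81 [384.4 201.2] [ 0.7203 -0.103   0.    ]
rim_peg 0.88 [394.2 243.3] [0.5598 0.1089 0.072 ]
red_pot 0.59 [353.  231.5] [0.5904 0.0253 0.037 ]
{'t': 0.8, 'q': array([ 1.15001350e+00,  5.26918795e-02,  1.61286099e+00, -1.91689297e-05,
        1.47598964e+00, -1.18989327e-01]), 'dq': array([ 0.0007682 ,  0.00118164,  0.00116319, -0.00093023, -0.00235515,
        0.00083934]), 'effort': array([ 4.88349433e-04, -3.93619895e+01, -3.70450759e+01, -3.41282509e-05,
        2.93761886e-04,  1.32813969e-05]), 'tool_pos': array([0.18576887, 0.59675354, 0.23933195]), 'tool_rot': array([4.72251542e-01, 3.10586273e+00, 6.79285961e-05]), 'contact_force': array([-0.36607133,  0.20071461, -0.45098273]), 'wrist_torque': array([ 0.01962268, -0.0259449 , -0.03161533]), 'grip_force': 0.0, 'opening': 0.0853960023093277}
[[-0.955  0.297  0.   ]
 [ 0.297  0.955  0.   ]
 [-0.     0.    -1.   ]]
```

View pics/top0.png

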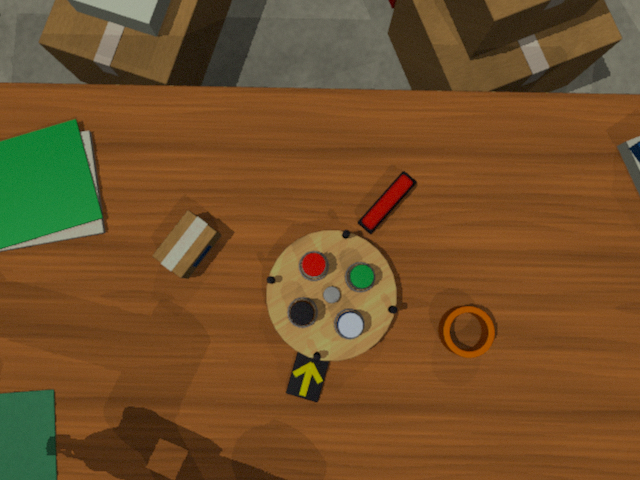

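View pics/scene0.png

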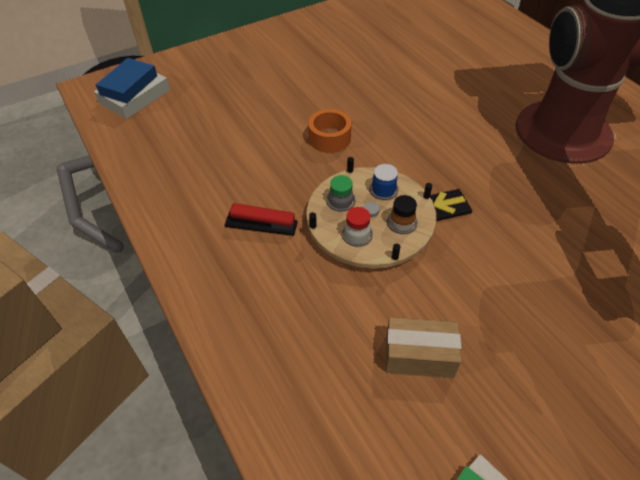

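The top view shows the tray centre near (331,295), the red lid at (313,264), pegs at (346,234), (271,280), (316,356) and (393,309), and the arrow axis from (305,397) to (312,362). The stapler's near end is at about (365,228). The scene view agrees. Next I'll measure the angles more precisely.

Add to h.py:
```python
from scipy.optimize import least_squares
def cen(m):
    n,l,s,c=cv2.connectedComponentsWithStats(m.astype(np.uint8)); i=1+np.argmax(s[1:,4]); return c[i],s[i,4],l==i
def az(v): return np.degrees(np.arctan2(v[1],v[0]))
def meas(im):
    """axis, front azimuth, red azimuth, pocket-ring/peg azimuth from a top picture"""
    hsv=cv2.cvtColor(im,cv2.COLOR_RGB2HSV); H,S,V=cv2.split(hsv)
    win=np.zeros(H.shape,bool); win[225:410,260:400]=1
    red,na,_=cen(win&((H<5)|(H>172))&(S>180)&(V>90)&(np.indices(H.shape)[0]>236))
    yel,nb,ym=cen(win&(H>24)&(H<36)&(S>180)&(V>110))
    dark=win&(V<60)
    n,l,s,c=cv2.connectedComponentsWithStats(dark.astype(np.uint8))
    return red,na,yel,nb,ym,[(c[i].round(1),s[i,4]) for i in range(1,n) if s[i,4]>15]
```

Run:
```python
from h import *
im=snap("top","top1.png")
red,na,yel,nb,ym,d=meas(im); print(red,na,yel,nb); 
for c,a in d: print(c,a,ray("top",c,.062).round(4))
r=ray("top",red,.092)
ys,xs=np.nonzero(ym); P=np.array([ray("top",(x,y),.014)[:2] for x,y in zip(xs,ys)])
m=P.mean(0); w,v=np.linalg.eigh(np.cov((P-m).T)); print("red",r,"arrow",m,"dir",[az(v[:,i]) for i in (0,1)],w)
print(np.array(ctrl.camera_params("top")["T"]).round(3))
cv2.imwrite("pics/crop.png",cv2.resize(im[220:410,255:405,::-1],None,fx=3.1,fy=3.1,interpolation=cv2.INTER_CUBIC))
```

```text
[313.34939759 264.00963855] 415 [307.24879227 376.04589372] 414
[369.6 228.5] 63 [ 0.6575 -0.0685  0.062 ]
[345.9 233.6] 46 [ 0.6469 -0.0242  0.062 ]
[359.2 233.4] 16 [ 0.6478 -0.0491  0.062 ]
[270.5 279.5] 44 [0.558  0.1146 0.062 ]
[302.1 312.2] 489 [0.499  0.0543 0.062 ]
[392.7 309.2] 53 [ 0.5083 -0.1129  0.062 ]
[307.7 377.2] 931 [0.3813 0.0412 0.062 ]
red [0.58695777 0.03526261 0.092     ] arrow [0.37656451 0.04274143] dir [np.float64(-104.65251229665803), np.float64(165.34748770334198)] [0.00014237 0.00024178]
[[ 0.023 -0.995  0.099  0.533]
 [-1.    -0.021  0.012  0.028]
 [-0.01  -0.099 -0.995  1.113]
 [ 0.     0.     0.     1.   ]]
```

View pics/crop.png

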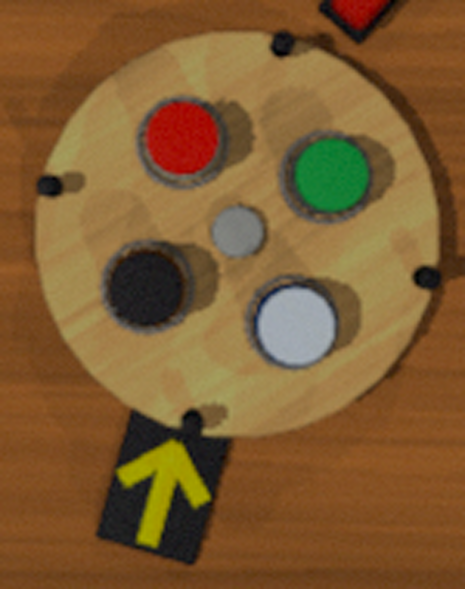

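The axis is at about (0.533, 0.001), the front azimuth is about 165.2° and red is at about 32.5°, so the tray needs +132.7°. I'll push the 77.7° peg anticlockwise, starting from the hover point at 60°.

Careful with the scale: shifts go in shares of 0.6 m and turns go in shares of 180 degrees. That gives: -0.534 m / 0.6 = -0.89, 0.04 m / 0.6 = 0.0667, 1.79 rad / 3.1416 = 0.5698.

>>> jog_arm([
  [0,-0.89,-0.5867,0.0667,0,0,0.5698],
  [0,-0.89,-0.5867,0.0667,0,0,0.5698],
  [0,-0.89,-0.5867,0.0667,0,0,0.5698],
  [0,-0.89,-0.5867,0.0667,0,0,0.5698],
  [0,-0.89,-0.5867,0.0667,0,0,0.5698],
  [0,-0.89,-0.5867,0.0667,0,0,0.5698],
  [0,-0.89,-0.5867,0.0667,0,0,0.5698],
  [0,-0.89,-0.5867,0.0667,0,0,0.5698],
  [0,-0.89,-0.5867,0.0667,0,0,0.5698],
  [0,-0.89,-0.5867,0.0667,0,0,0.5698],
  [0,-0.89,-0.5867,0.0667,0,0,0.5698],
  [0,-0.89,-0.5867,0.0667,0,0,0.5698],
  [0,-0.89,-0.5867,0.0667,0,0,0.5698],
  [0,-0.89,-0.5867,0.0667,0,0,0.5698],
  [0,-0.89,-0.5867,0.0667,0,0,0.5698],
  [0,-0.89,-0.5867,0.0667,0,0,0.5698],
  [0,-0.89,-0.5867,0.0667,0,0,0.5698],
  [0,-0.89,-0.5867,0.0667,0,0,0.5698],
  [0,-0.89,-0.5867,0.0667,0,0,0.5698],
  [0,-0.89,-0.5867,0.0667,0,0,0.5698],
], grip_n=20)

```text
t: 2.52
tool_pos: [0.5903, 0.1033, 0.1995]
tool_rot: [-2.717, -1.577, -0.0]
contact_force: [0.1, -0.2, 0.4]
opening: -0.0
grip_force: 0.0
```

In the tool's units: 0.138 m / 0.6 = 0.23, 0.11 m / 0.6 = 0.1833.

>>> jog_arm([
  [0,0,0,0.0667,0,0,0],
  [0,0,0,0.1333,0,0,0],
  [0,0,0,0.1833,0,0,0],
  [0,0,0,0.23,0,0,0],
  [0,0,0,0.23,0,0,0],
  [0,0,0,0.23,0,0,0],
])

```text
t: 3.02
tool_pos: [0.5892, 0.103, 0.06]
tool_rot: [-2.716, -1.576, 0.005]
contact_force: [0.8, -0.4, 0.4]
opening: 0.0
grip_force: 0.0
```

Run:
```python
from h import *
im=snap("scene","s2.png"); cv2.imwrite("pics/s2c.png",cv2.resize(im[120:300,260:500,::-1],None,fx=3,fy=3))
```

```text
(no output)
```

View pics/s2c.png

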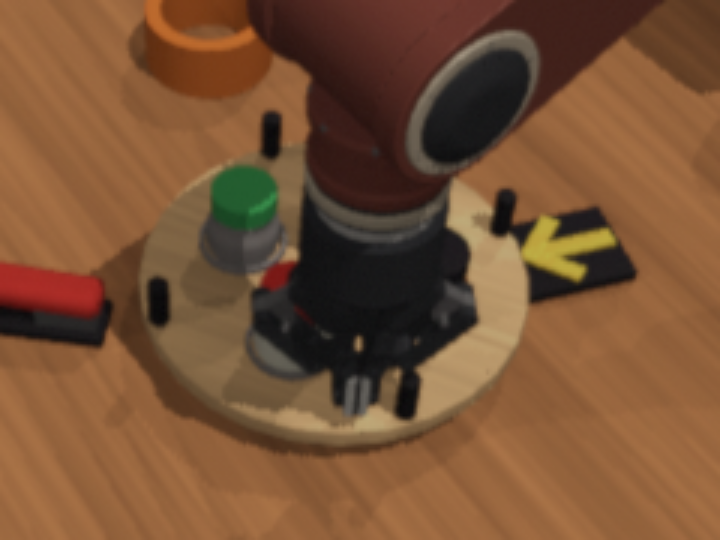

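The closed fingers stand just behind the left peg (crop: fingers at (355,390), peg at (407,393)) and clear of the pots. Pushing along the arc.

In the tool's units: -0.0839 m / 0.6 = -0.1398, -0.0798 m / 0.6 = -0.133, -0.75 rad / 3.1416 = -0.2387.

>>> jog_arm([
  [0,-0.0002,-0.0097,0,0,0,-0.0159],
  [0,-0.001,-0.0195,0,0,0,-0.0318],
  [0,-0.0022,-0.0292,0,0,0,-0.0477],
  [0,-0.0038,-0.0387,0,0,0,-0.0637],
  [0,-0.006,-0.0482,0,0,0,-0.0796],
  [0,-0.0087,-0.0577,0,0,0,-0.0955],
  [0,-0.0118,-0.0668,0,0,0,-0.1114],
  [0,-0.0153,-0.076,0,0,0,-0.1273],
  [0,-0.0193,-0.0848,0,0,0,-0.1432],
  [0,-0.0238,-0.0935,0,0,0,-0.1592],
  [0,-0.0288,-0.102,0,0,0,-0.1751],
  [0,-0.034,-0.1102,0,0,0,-0.191],
  [0,-0.0398,-0.118,0,0,0,-0.2069],
  [0,-0.0458,-0.1257,0,0,0,-0.2228],
  [0,-0.0523,-0.133,0,0,0,-0.2387],
  [0,-0.0592,-0.1398,0,0,0,-0.2546],
])

```text
t: 4.4
tool_pos: [0.5031, 0.1137, 0.0654]
tool_rot: [1.884, 2.507, 0.009]
contact_force: [1.3, -0.3, 0.9]
opening: -0.0001
grip_force: 0.5
```

Run:
```python
from h import *
im=snap("top","t3.png"); o=ctrl.get_obs(); v=o["tool_pos"][:2]-[.533,.001]; print("tool r,az",np.hypot(*v),az(v))
for n,z in (("rim_peg",.072),("red_pot",.037),("blue_pot",.037),("green_pot",.037),("amber_pot",.037)):
    for r in ctrl.tip_of("top",n)[:3]:
        p=ray("top",r["xy"],z)[:2]-[.533,.001]; print(n,round(r["p"],2),np.round(r["xy"]),np.hypot(*p).round(3),az(p).round(1))
cv2.imwrite("pics/t3c.png",cv2.resize(im[200:420,200:440,::-1],None,fx=2.5,fy=2.5))
```

```text
tool r,az 0.11659680609137646 105.41972798549529
red_pot 0.81 [299. 282.] 0.064 70.7
blue_pot 0.66 [364. 305.] 0.066 -106.2
green_pot 0.93 [342. 264.] 0.062 -18.5
green_pot 0.43 [457. 330.] 0.246 -104.5
amber_pot 0.61 [319. 326.] 0.064 160.4
```

View pics/t3c.png

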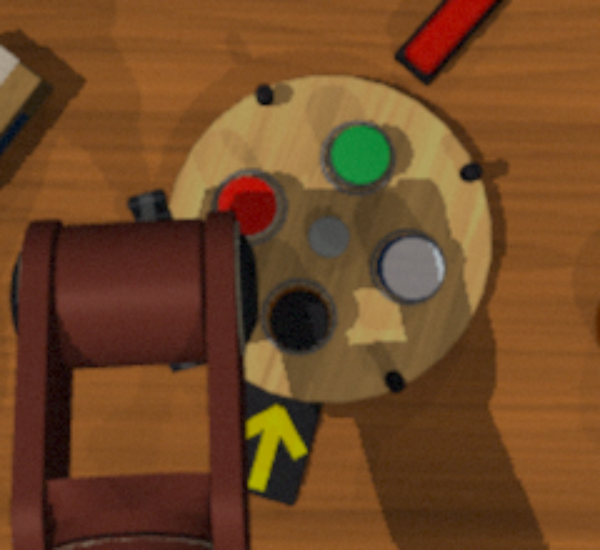

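The tray turns with the finger: the red lid is at crop (247,205), about 71°, and the pots are still seated. Continuing.

In the tool's units: -0.0839 m / 0.6 = -0.1398, -0.0798 m / 0.6 = -0.133, -0.8 rad / 3.1416 = -0.2546.

>>> jog_arm([
  [0,-0.0002,-0.0097,0.0033,0,0,-0.0159],
  [0,-0.001,-0.0195,0.005,0,0,-0.0318],
  [0,-0.0022,-0.0292,0.005,0,0,-0.0477],
  [0,-0.0038,-0.0387,0.005,0,0,-0.0637],
  [0,-0.006,-0.0482,0.005,0,0,-0.0796],
  [0,-0.0087,-0.0577,0.005,0,0,-0.0955],
  [0,-0.0118,-0.0668,0.005,0,0,-0.1114],
  [0,-0.0153,-0.076,0.005,0,0,-0.1273],
  [0,-0.0193,-0.0848,0.005,0,0,-0.1432],
  [0,-0.0238,-0.0935,0.005,0,0,-0.1592],
  [0,-0.0288,-0.102,0.005,0,0,-0.1751],
  [0,-0.034,-0.1102,0.005,0,0,-0.191],
  [0,-0.0398,-0.118,0.005,0,0,-0.2069],
  [0,-0.0458,-0.1257,0.005,0,0,-0.2228],
  [0,-0.0523,-0.133,0.005,0,0,-0.2387],
  [0,-0.0592,-0.1398,0.005,0,0,-0.2546],
])

```text
t: 6.03
tool_pos: [0.4305, 0.0556, 0.0591]
tool_rot: [0.761, 3.046, 0.001]
contact_force: [1.6, -0.0, 0.4]
opening: -0.0003
grip_force: 0.6
```

Run:
```python
from h import *
im=snap("top","t4.png"); o=ctrl.get_obs(); v=o["tool_pos"][:2]-[.533,.001]; print("tool r,az",np.hypot(*v),az(v),o["q"].round(2))
for n,z in (("rim_peg",.072),("red_pot",.037),("blue_pot",.037),("green_pot",.037)):
    for r in ctrl.tip_of("top",n)[:3]:
        p=ray("top",r["xy"],z)[:2]-[.533,.001]; print(n,round(r["p"],2),np.round(r["xy"]),np.hypot(*p).round(3),az(p).round(1))
```

```text
tool r,az 0.1163182605026792 152.3612262404361 [-0.04 -0.24  2.2  -0.    1.18 -1.13]
red_pot 0.66 [300. 309.] 0.064 116.0
blue_pot 0.87 [362. 281.] 0.064 -64.9
green_pot 0.71 [318. 263.] 0.064 23.3
green_pot 0.19 [346. 323.] 0.061 -151.1
```

In the tool's units: -0.0769 m / 0.6 = -0.1282, -0.0754 m / 0.6 = -0.1257, -0.717 rad / 3.1416 = -0.2282.

>>> jog_arm([
  [0,-0.0002,-0.0097,0,0,0,-0.0159],
  [0,-0.001,-0.0195,0,0,0,-0.0318],
  [0,-0.0022,-0.0292,0,0,0,-0.0477],
  [0,-0.0038,-0.0387,0,0,0,-0.0637],
  [0,-0.006,-0.0482,0,0,0,-0.0796],
  [0,-0.0087,-0.0577,0,0,0,-0.0955],
  [0,-0.0118,-0.0668,0,0,0,-0.1114],
  [0,-0.0153,-0.076,0,0,0,-0.1273],
  [0,-0.0193,-0.0848,0,0,0,-0.1432],
  [0,-0.0238,-0.0935,0,0,0,-0.1592],
  [0,-0.0288,-0.102,0,0,0,-0.1751],
  [0,-0.034,-0.1102,0,0,0,-0.191],
  [0,-0.0398,-0.118,0,0,0,-0.2069],
  [0,-0.0458,-0.1257,0,0,0,-0.2228],
  [0,-0.048,-0.1282,0,0,0,-0.2282],
  [0,-0.048,-0.1282,0,0,0,-0.2282],
])

```text
t: 7.62
tool_pos: [0.419, -0.0259, 0.0584]
tool_rot: [0.351, -3.122, 0.0]
contact_force: [0.1, -0.2, -0.2]
opening: -0.0002
grip_force: 0.0
```

Run:
```python
from h import *
im=snap("top","t5.png"); o=ctrl.get_obs(); v=o["tool_pos"][:2]-[.533,.001]; print("tool r,az",np.hypot(*v),az(v),o["q"].round(2))
for n,z in (("rim_peg",.072),("red_pot",.037),("blue_pot",.037),("green_pot",.037)):
    for r in ctrl.tip_of("top",n)[:3]:
        p=ray("top",r["xy"],z)[:2]-[.533,.001]; print(n,round(r["p"],2),np.round(r["xy"]),np.hypot(*p).round(3),az(p).round(1))
_,_,_,_,_,d=meas(im)
for c,a in d:
    p=ray("top",c,.062)[:2]-[.533,.001]; print(c,a,np.hypot(*p).round(4),az(p).round(2))
cv2.imwrite("pics/t5c.png",cv2.resize(im[200:420,200:440,::-1],None,fx=2.5,fy=2.5))
```

```text
tool r,az 0.11721630723914611 -166.8552675990782 [-0.24 -0.27  2.23 -0.    1.18 -2.03]
rim_peg 0.91 [358. 353.] 0.116 -154.4
red_pot 0.41 [355. 353.] 0.118 -156.6
blue_pot 0.6 [346. 268.] 0.058 -27.7
blue_pot 0.24 [385. 202.] 0.206 -29.1
green_pot 0.92 [297. 282.] 0.068 70.7
[369.5 228.6] 60 0.1423 -29.14
[307.6 236.8] 44 0.116 23.57
[389.2 270.3] 51 0.1167 -66.28
[310. 280.] 60 0.0476 57.34
[364.6 307.7] 478 0.0662 -110.46
[273.4 318.2] 45 0.1157 113.56
[360.2 362.4] 1148 0.1347 -155.75
[306.5 364.7] 375 0.1362 161.63
[296.  386.8] 287 0.1801 160.14
```

View pics/t5c.png

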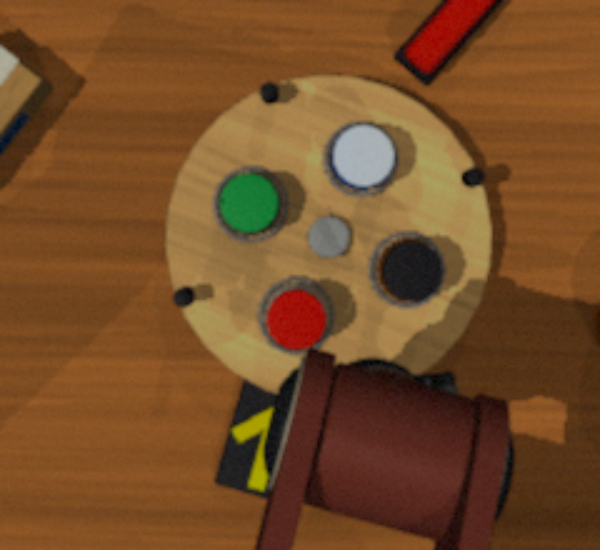

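The red lid is at crop (297,318) with about 6.6° still to go. I'll nudge slowly.

In the tool's units: -0.0117 m / 0.6 = -0.0195, -0.0094 m / 0.6 = -0.0157, -0.08 rad / 3.1416 = -0.0255.

>>> jog_arm([
  [0,0,-0.0038,0,0,0,-0.0064],
  [0,-0.0002,-0.0078,0,0,0,-0.0127],
  [0,-0.0003,-0.0117,0,0,0,-0.0191],
  [0,-0.0005,-0.0137,0,0,0,-0.0223],
  [0,-0.0007,-0.0157,0,0,0,-0.0255],
  [0,-0.0008,-0.0175,0,0,0,-0.0286],
  [0,-0.001,-0.0195,0,0,0,-0.0318],
  [0,-0.001,-0.0195,0,0,0,-0.0318],
  [0,-0.001,-0.0195,0,0,0,-0.0318],
])

```text
t: 8.62
tool_pos: [0.422, -0.0372, 0.0583]
tool_rot: [-0.508, 3.1, -0.001]
contact_force: [-0.5, 0.6, 0.8]
opening: 0.0002
grip_force: 0.1
```

Add to h.py:
```python
def fit(im,name="x"):
    """axis + peg angle (mod 90) from the visible pegs, r=.117"""
    P=[]
    for c,a in meas(im)[5]:
        p=ray("top",c,.062)[:2]
        if 25<a<70 and abs(np.hypot(*(p-[.533,.001]))-.117)<.006: P.append(p)
    P=np.array(P); k=np.round((np.degrees(np.arctan2(P[:,1]-.001,P[:,0]-.533))-az(P[0]-[.533,.001]))/90)*np.pi/2
    f=lambda s:(s[:2]+s[3]*np.c_[np.cos(s[2]+k),np.sin(s[2]+k)]-P).ravel()
    s=least_squares(f,[.533,.001,np.radians(az(P[0]-[.533,.001])),.117]).x
    return s[:2],np.degrees(s[2])%90,s[3],len(P),np.abs(f(s)).max()
```

Run:
```python
from h import *
im0=cv2.imread("pics/top1.png")[:,:,::-1].copy(); print(fit(im0))
im=snap("top","t6.png"); print(fit(im)); o=ctrl.get_obs(); v=o["tool_pos"][:2]-[.533,.001]; print(az(v)+360,o["contact_force"].round(1))
```

```text
(array([0.53312183, 0.00076418]), np.float64(77.65821281006313), np.float64(0.11645290223640069), 3, np.float64(0.00010777568876395999))
(array([0.53300847, 0.0006946 ]), np.float64(29.283212408281592), np.float64(0.11635607140116948), 3, np.float64(0.00029980382252503546))
198.98422120367155 [ 0.4 -0.6  0.3]
```

In the tool's units: 0.33 m / 0.6 = 0.55, -0.0016 m / 0.6 = -0.0027, -0.013 rad / 3.1416 = -0.0041.

>>> jog_arm([
  [0,0,-0.0013,0,0,0,-0.0019],
  [0,0,-0.0027,0,0,0,-0.0041],
  [0,0,-0.0027,0,0,0,-0.0041],
  [0,0,-0.0027,0,0,0,-0.0041],
  [0,0,0.01,0,0,0,-0.0041],
  [0,0.0067,0.0167,0,0,0,-0.0041],
  [0,0.0067,0.0167,-0.05,0,0,-0.0041],
  [0,0.0067,0.0167,-0.1167,0,0,-0.0041],
  [0,0.0067,0.0167,-0.1833,0,0,-0.0041],
  [0,0.0067,0.0167,-0.25,0,0,-0.0041],
  [0,0.0567,0.0333,-0.2833,0,0,-0.0041],
  [0,0.1167,0.0833,-0.2833,0,0,-0.0041],
  [0,0.1167,0.15,-0.2833,0,0,-0.0041],
  [0,0.1167,0.2167,-0.2833,0,0,-0.0041],
  [0,0.1167,0.2833,-0.2833,0,0,-0.0041],
  [0,0.1167,0.35,-0.2833,0,0,-0.0041],
  [0,0.1167,0.4167,-0.2833,0,0,-0.0041],
  [0,0.1167,0.4833,-0.2833,0,0,-0.0041],
  [0,0.1167,0.55,-0.2833,0,0,-0.0041],
  [0,0.1167,0.55,-0.2833,0,0,-0.0041],
])

```text
t: 10.33
tool_pos: [0.246, 0.2585, 0.2281]
tool_rot: [0.549, -3.092, -0.004]
contact_force: [-0.5, -1.1, 1.1]
opening: -0.0001
grip_force: 0.0
```

Run:
```python
from h import *
im=snap("top","t7.png"); f=fit(im); print(f)
red,na,yel,nb,ym,d=meas(im)
r=ray("top",red,.092)[:2]-f[0]; print("red",na,np.hypot(*r),az(r))
ys,xs=np.nonzero(ym); P=np.array([ray("top",(x,y),.014)[:2] for x,y in zip(xs,ys)])-f[0]
m=P.mean(0); w,v=np.linalg.eigh(np.cov(P.T)); print("arrow",nb,np.hypot(*m),az(m),az(v[:,1]))
cv2.imwrite("pics/t7c.png",cv2.resize(im[200:420,200:500,::-1],None,fx=2.5,fy=2.5))
```

```text
(array([0.53324476, 0.00083881]), np.float64(29.909039168310382), np.float64(0.11624871775089222), 4, np.float64(0.00042883447204038194))
red 439 0.06388539180754248 164.92612326582628
arrow 402 0.1615257914750886 164.98486674399584 163.2300351089676
```

View pics/t7c.png

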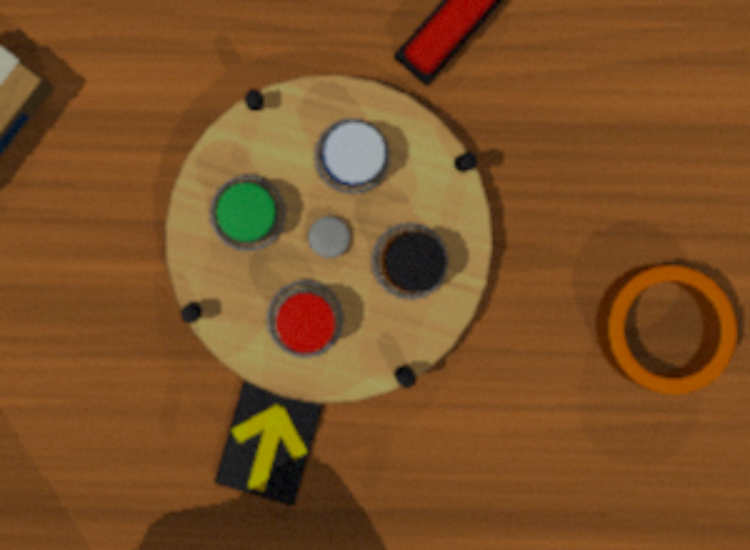

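The final view shows the red lid at crop (305,322), on the line from the hub (330,236) to the arrow (272,440). The red azimuth is 164.9° and the arrow's is 165.0°. The robot is clear and nothing else has been disturbed.

>>> jog_arm([
  [0,0,0,0,0,0,0],
  [0,0,0,0,0,0,0],
  [0,0,0,0,0,0,0],
])

```text
t: 10.63
tool_pos: [0.2508, 0.2523, 0.2282]
tool_rot: [-0.524, 3.097, -0.0]
contact_force: [-0.2, 0.6, -0.1]
opening: 0.0002
grip_force: 0.0
```

```bash
python3 -c "from station import ctrl; print(ctrl.finish_job())"
```

```text
the job is handed in; nothing more can be done
None
```

I turned the tray about 132° anticlockwise by pushing one rim peg. The red-lidded pot now stands in line with the yellow arrow (measured 164.9° against 165.0°), and I handed the job in at 10.6 s with the arm clear and the pots still in their rings.

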